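# Zero the coating-thickness gauge on its reference plate

### The job

Zero the coating-thickness gauge: slide the white reference plate over the base of the measuring stand, without lifting it off and without touching the probe, until the probe's whole tip is above the plate's bare round spot, and leave it there. Then take the zeroing pin out of the wooden rack, put its thin end through the small round hole in the gauge's sloping panel and push the recessed zero button down; do not press it while the spot is not under the probe. Finish while holding: the fingers still gripping the pin and the pin still keeping the button down, everything else on the bench left where it stands.

Things in the scene. Friction and masses are not known exactly. Their poses are not given: they have to be found in the camera images.
- stand: Measuring stand, does not move: grey base 270 x 180 mm (x, y), its flat top 30 mm above the table; origin on the table under the base's centre, x runs from the open front end to the column. The upright column (21 mm thick, 230 mm high) stands at x = +108 mm; at 90 to 121 mm above the table a clamp arm runs from it along the base's middle line to the probe, around which it ends in a round clamp 27 mm across.
- probe_tip (a point): The tip of the stand's probe, 45 mm above the table, 15 mm above the base's top, at x = +20 mm, y = 0 of the stand. The probe is a fixed upright steel rod 16 mm thick and 84 mm long, tapering over its lowest 16 mm to a flat tip 4 mm across; the tip lies on its axis. The plate passes beneath with 5 mm to spare.
- plate: Loose white coated reference plate lying on the stand's base, 120 x 50 x 10 mm (x, y, z), 0.12 to 0.24 kg; origin at the centre of its underside. It slides freely on the base. It can be gripped across its 50 mm width; its end away from the spot (-x) stays well clear of probe and arm.
- plate_spot (a point): Centre of the bare metal spot, 14 mm across with a dark rim, on the plate's top face: at x = +38 mm, y = 0 of the plate, 22 mm from its +x end.
- gauge: The gauge, does not move: white wedge-shaped housing 190 x 200 mm (x, y), 40 mm high at the front (-x) and 91 mm at the back; its whole top is a grey panel that slopes 15 degrees down to the front, with a display at the back, two rows of flat keys at the front and the hole at the front right. Origin on the table under its centre.
- zero_hole (a point): Centre of the mouth of the round hole, 11 mm across, with a flat steel ring around it, in the panel's surface; its z axis points out of the hole, square to the panel (so leaning 15 degrees from vertical towards the gauge's front), its y axis is the gauge's y axis. The panel is 4 mm thick, the button lies in a wider hollow beneath.
- zero_button (a joint): Travel of the recessed zero button along the hole's axis, in m: 0 released, 0.004 fully down. A spring pushes it back: 1.5 N to start it, 4.5 N fully down, then it meets a firm stop.
- button_cap: The button's white cap, a disc 16 mm across that moves with the button; origin at the centre of its top face, which lies 9 mm inside the hole's mouth when released and 13 mm inside when fully down.
- pin: The zeroing pin, loose, 135 mm long, 0.035 to 0.06 kg: standing in one of the rack's three holes, thin end down. From the thin end up: steel pin 5 mm thick to 36 mm, aluminium handle 12 mm thick, a collar 18 mm across at 48 to 52 mm which rests on the rack's top, then 83 mm of round knurled handle standing free. Origin at the thin end's point, 4 mm above the table, z along the pin towards the handle's end.
- tool_rack: Wooden rack 140 x 44 mm (x, y), 52 mm high, does not move; origin on the table under its centre. Three holes 14 mm across and 50 mm deep at x = -50, 0 and +50 mm hold the zeroing pin, the brush and the spatula in any order.
- brush: Dusting brush with wooden handle, upright in the rack with its bristles up, 131 mm high; origin at its lower end.
- spatula: Steel spatula, upright in the rack with its flat blade up, 138 mm high; origin at its lower end.
- small_beaker: Glass beaker 50 mm across, 70 mm high, beyond the rack; origin at its foot.
- big_beaker: Glass beaker 94 mm across, 130 mm high, at the left; origin at its foot.
- weighing_bottle: Small glass jar 38 mm across, 50 mm high, in front of the rack; origin at its foot.
- coupon: Bare copper test coupon lying on the table at the left, 75 x 50 x 4 mm; origin at the centre of its underside.
- reagent_bottle: Amber glass bottle 64 mm across, 130 mm high, at the right; origin at its foot.
Not all that is in view belongs to the job. Of the things that look like the plate, the middle-sized one is meant.

How it is judged:
By the outcome, as a careful person would: the job done as asked, in the order asked, and still so for the second after the job is handed in, while the arm keeps its last pose, push and grip.
It also fails if it takes over 61 s, if anything falls off the work surface, if the arm or the gripper's body presses on something with over 40 N, if the wrist force passes 120 N, or if a joint passes its speed limit or range.

### The arm

A 6-joint arm with a two-finger parallel gripper is mounted at the origin on the work surface. World frame = base frame: x ahead of the robot, y to its left, z up, the work surface at z = 0. Lengths are in m, angles in rad, forces in N, time in s.
With the tool pointing down it reaches from about 0.225 to 0.875 m from the base axis. Payload 3.4 kg.
Tool frame: the origin (TCP) lies midway between the tips of the shut fingers; the grasp point (between the pads) lies 19 mm behind it (manip.grip_point_offset is the distance from the TCP to the grasp point, in m); z points along the fingers, y is the line along which they close (so a half turn about z gives the same grasp; the last joint's range is limited). The gripper opens to 85 mm and grips with 20 to 120 N. Pads are 22 mm wide; open, the fingers measure 114 mm over their backs; the gripper's body (76 mm by 85 mm) begins 54 mm behind the grasp point. The pads swing forward as they close: fully open they stand 13 mm farther back than shut.
Start: joints at [1.031, 0.276, 1.505, -0, 1.361, -0.121], TCP at [0.234, 0.525, 0.231] pointing down, gripper open.
Joint ranges: [-2.89, 2.89], [-0.75, 2.08], [0.22, 2.7], [-1.18, 4.32], [0.11, 2.71], [-2.7, 2.7]. Speed limits (rad/s): [2.57, 2.57, 3.14, 3.14, 3.14, 3.14].

### API

Orientations are given as a unit quaternion [w, x, y, z].
In Python, from rig import manip gives the robot as it stands.
- The arm moves only by the shell command python3 -m handwheel 'ROWS' [FORCE]. ROWS is JSON, a list of rows, each an object with "translation": the shift along the tool's x, y, z in m, a list of three; "angular": the turn, a rotation vector about the tool's x, y, z in degrees, a list of three; "hand": the closure, from 0 (fully open) to 1 (shut). A call has 1 to 10 rows; each row shifts and turns the commanded pose from where the row before left it, along the tool's axes as they then stand; what a row does not reach is not made up. A row lasts 1/12 s, in which the tool goes at most 41.7 mm and 7.16 degrees, less where a joint would pass 70% of its speed; a pose out of reach is approached as far as the arm can. A call with a gripper value outside its range is refused whole. The fingers move at their own pace and stop on an object; FORCE is the grip in N (left out, the last holds). Time passes only in rows, so rows that do not move let the fingers close. It gives the time, the measured TCP pose, the force, the opening and the grip force at its end, in the units of the state.
- manip.get_state(): the state, without advancing time (a new reading comes with each control period).
- manip.get_image(name): name is "scene" or "top"; returns the picture (384x512x3 uint8, red, green, blue); there is no depth.
- manip.camera_info(name): a dict with "camera_matrix" (3x3 intrinsics, pixels), "eye" and "orientation" of the camera in the world. Camera axes: x right, y down, z forward; pixel columns grow to the right and rows downward; lengths in m; the calibration is good to about 2 mm. A picture is of the moment at which its call begins. camera_info takes no time and is no camera call.
- manip.sign_off(): hands the job in; it is judged then, once.
The state is a dict: "clock": time; "qpos": joint angles; "qd": joint speeds; "effort": joint torques, N m; "position": TCP position; "ee_rot": TCP orientation; "contact_force": force on the tool from outside, world axes, zero at the start; "moment": the same for the moment, N m; "width": finger opening in m; "gripper_force": force on a finger pad.
Only numpy, scipy, OpenCV 4.12 (cv2) and the standard library are available. Lean on these libraries where they do the work, as an engineer would, in place of code of your own. Each camera call takes 0.05 s, during which the arm holds its last target. There are 200 camera calls.

## Working session

There is one attempt and no reset: what is moved stays moved. The work goes in short steps, Python scripts to look and compute and a shell command to move; the robot and the scene stay as the last step left them, time stands still between calls to the robot, and variables do not carry over. Pictures are saved under pics/ and viewed, at most 10 in all, crops included, and the job is handed in when it is done.

```bash
ls; mkdir -p pics
python3 - <<'E'
from rig import manip
import cv2,numpy as np
for n in ("scene","top"):
    im=manip.get_image(n); cv2.imwrite(f"pics/{n}0.png",cv2.resize(im[:,:,::-1],(800,600),interpolation=cv2.INTER_CUBIC))
    np.save(f"pics/{n}0.npy",im); c=manip.camera_info(n); print(n,{k:np.round(v,4).tolist() for k,v in c.items() if not isinstance(v,str)})
s=manip.get_state();print(s, manip.grip_point_offset)
E
```

```text
pics
scene {'camera_matrix': [[472.1302, 0.0, 261.7915], [0.0, 472.1302, 200.3301], [0.0, 0.0, 1.0]], 'eye': [1.4035, -0.8938, 1.1632], 'orientation': [-0.3721, 0.8448, 0.3472, -0.1653]}
top {'camera_matrix': [[477.0476, 0.0, 256.0612], [0.0, 477.0476, 193.97], [0.0, 0.0, 1.0]], 'eye': [0.2651, -0.0183, 1.6397], 'orientation': [0.0484, -0.7006, 0.7097, -0.0563]}
{'clock': 0.1, 'qpos': array([ 1.03100736e+00,  2.76540045e-01,  1.50597875e+00, -4.01162708e-05,
        1.36073816e+00, -1.20982866e-01]), 'qd': array([-0.00054153, -0.00053439, -0.00386054,  0.0010551 , -0.00056586,
       -0.00220876]), 'effort': array([ 1.30602810e-03, -4.17697477e+01, -2.46405047e+01, -1.19339406e-04,
        5.85678368e-03,  3.27266662e-06]), 'position': array([0.23360056, 0.52489474, 0.23053258]), 'ee_rot': array([-2.51403495e-04,  2.07871849e-01,  9.78155714e-01, -7.93508679e-04]), 'contact_force': array([-0.88024006,  0.87835551,  0.81867775]), 'moment': array([ 0.05697213, -0.04253982,  0.00839324]), 'gripper_force': 0.0, 'width': 0.08531314430453227} 0.0187
```

View pics/scene0.png

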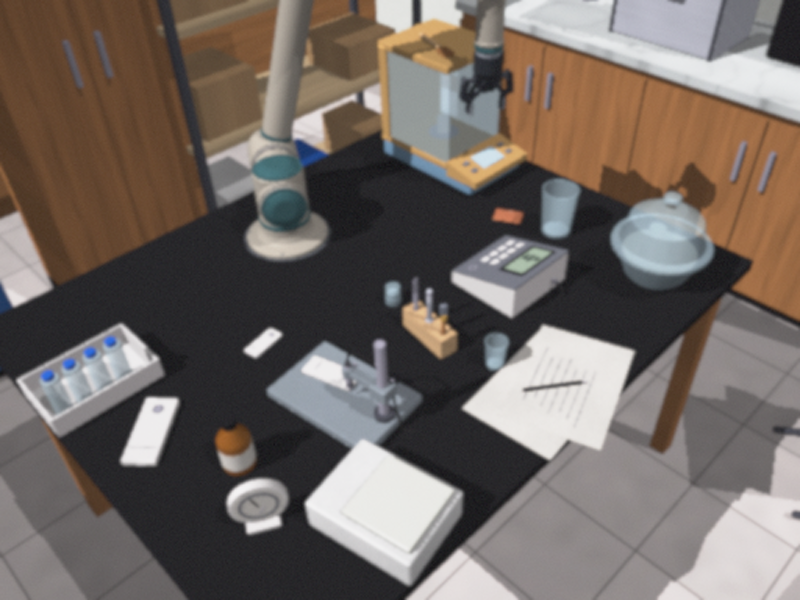

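View pics/top0.png

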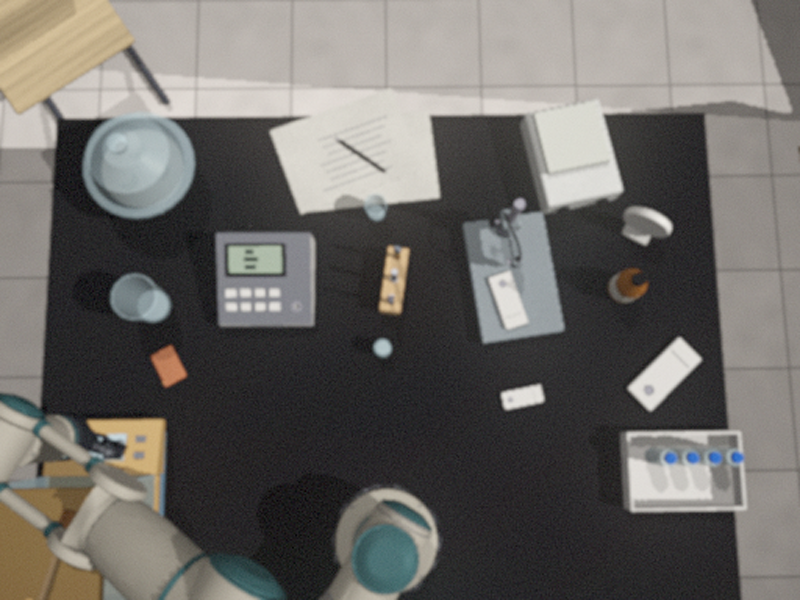

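The scene picture shows the stand (base centre around 345,395), its plate at about (328,370), the rack at (430,325) and the gauge at (510,270). In the top picture they are at (513,277), (508,300), (394,280) and (266,280). Next I'll take zoomed crops.

```bash
cat > h.py <<'E'
import numpy as np, cv2
from rig import manip
from scipy.spatial.transform import Rotation as R
def cam(n):
    c=manip.camera_info(n); q=np.array(c["orientation"])
    return np.array(c["camera_matrix"]),np.array(c["eye"]),R.from_quat(q[[1,2,3,0]]).as_matrix()
def p2w(n,uv,z):
    K,e,M=cam(n); uv=np.atleast_2d(uv).astype(float)
    d=(M@np.linalg.inv(K)@np.c_[uv,np.ones(len(uv))].T).T
    return e+d*((z-e[2])/d[:,2])[:,None]
def w2p(n,P):
    K,e,M=cam(n); x=(K@M.T@(np.atleast_2d(P)-e).T).T
    return x[:,:2]/x[:,2:]
def crop(im,u0,v0,w,h,s):
    return cv2.resize(im[v0:v0+h,u0:u0+w,::-1],None,fx=s,fy=s,interpolation=cv2.INTER_CUBIC)
E
python3 - <<'E'
from h import *
t=np.load("pics/top0.npy"); s=np.load("pics/scene0.npy")
a=crop(t,285,120,85,105,5.5); # 467x577
b=crop(s,235,165,80,70,4)
c=crop(t,235,150,32,56,5)
cv=np.zeros((600,800,3),np.uint8); cv[:a.shape[0],:a.shape[1]]=a
cv[:b.shape[0],475:475+b.shape[1]]=b; cv[285:285+c.shape[0],475:475+c.shape[1]]=c
d=crop(t,180,185,26,26,6); cv[285:285+156,640:796]=d
cv2.imwrite("pics/c1.png",cv)
E
```

```text
(no output)
```

View pics/c1.png

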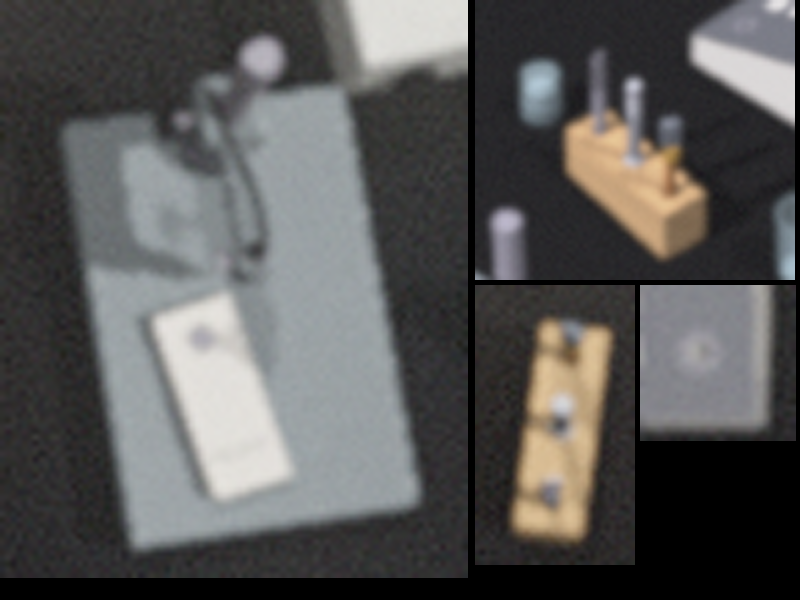

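The crop shows that the pin is the silver tool with a collar, in the rack's middle hole. Its end is at crop pixel (562,403) in the top view and (633,83) in the scene view. The hole ring is at (700,352), and the plate and base corners are clear.

```bash
cat >> h.py <<'E'
def un(pts,u0,v0,s,ox=0,oy=0):
    return (np.atleast_2d(pts)-[ox,oy]+0.5)/s-0.5+[u0,v0]
def fit(W,L,B): # W: corners (-,-),(+,-),(+,+),(-,+) measured xy -> centre, yaw
    A=np.array([[-L,-B],[L,-B],[L,B],[-L,B]])/2; c=W.mean(0); D=W-c
    y=np.arctan2((A[:,0]*D[:,1]-A[:,1]*D[:,0]).sum(),(A*D).sum())
    res=D-A@np.array([[np.cos(y),np.sin(y)],[-np.sin(y),np.cos(y)]])
    return c,y,np.round(res*1e3,1).tolist()
def tri(uvs):
    A=[];b=[]
    for n,uv in uvs:
        K,e,M=cam(n); d=M@np.linalg.inv(K)@np.r_[uv,1]; d/=np.linalg.norm(d); P=np.eye(3)-np.outer(d,d); A.append(P);b.append(P@e)
    x=np.linalg.lstsq(np.vstack(A),np.hstack(b),rcond=None)[0]
    return x,[np.round(w2p(n,x)[0]-uv,2).tolist() for n,uv in uvs]
E
python3 - <<'E'
from h import *
# image up = +x, image left=+y ; order (-,-)=bottom right,(+,-)=top right,(+,+)=top left,(-,+)=bottom left
b=p2w("top",un([(420,505),(345,88),(63,125),(133,550)],285,120,5.5),.03)[:,:2]
c,y,r=fit(b,.27,.18); print("stand",c,np.degrees(y),r)
p=p2w("top",un([(296,478),(232,291),(150,318),(214,502)],285,120,5.5),.04)[:,:2]
pc,py,r2=fit(p,.12,.05); print("plate",pc,np.degrees(py),r2)
rot=lambda a:np.array([[np.cos(a),-np.sin(a)],[np.sin(a),np.cos(a)]])
tip=c+rot(y)@[.02,0]; spot=pc+rot(py)@[.038,0]
print("tip",tip,"spot",spot, "spot img",p2w("top",un([(204,337)],285,120,5.5),.04), "scene prj",w2p("scene",[[*tip,.045],[*spot,.04]])*1.5625)
print("base corners scene",w2p("scene",[[*(c+rot(y)@a),.03] for a in ([-.135,-.09],[.135,-.09],[.135,.09],[-.135,.09])])*1.5625)
g=tri([("top",un((700,352),180,185,6,640,285)[0]),("scene",un((745,22),235,165,4,475,0)[0])]);print("hole",g)
ga=p2w("top",np.array([(314,326),(218,326)])/1.5625,.04); gb=p2w("top",np.array([(312,234),(216,234)])/1.5625,.091);print("gauge",ga,gb)
print("pin",tri([("top",un((562,403),235,150,5,475,285)[0]),("scene",un((633,83),235,165,4,475,0)[0])]))
rk=p2w("top",un([(586,540),(612,325),(541,319),(513,532)],235,150,5,475,285),.052)[:,:2]
print("rack",fit(rk,.14,.044))
E
```

```text
stand [ 0.56192128 -0.28666699] 7.597211229667504 [[0.9, -0.1], [-0.8, -0.4], [0.9, 0.5], [-1.0, 0.0]]
plate [ 0.50852965 -0.27249299] 16.917560693754574 [[-1.0, -1.9], [1.7, -1.6], [-0.2, 2.2], [-0.6, 1.3]]
tip [ 0.58174572 -0.28402282] spot [ 0.54488518 -0.26143516] spot img [[ 0.54614121 -0.26209548  0.04      ]] scene prj [[348.76021569 389.82260081]
 [345.40773581 376.44546396]]
base corners scene [[264.55842155 387.51400195]
 [363.77691014 450.19802896]
 [420.51998557 393.35735808]
 [323.28360986 339.03347116]]
hole (array([0.49875645, 0.18593651, 0.05242851]), [[-0.07, -0.06], [-0.08, 0.02]])
gauge [[0.45597801 0.14869243 0.04      ]
 [0.45857264 0.3552992  0.04      ]] [[0.64698392 0.14826704 0.091     ]
 [0.64927972 0.35200325 0.091     ]]
pin (array([ 0.55630824, -0.02449101,  0.13893948]), [[0.01, 0.01], [0.01, -0.0]])
rack (array([ 0.55579912, -0.02534491]), np.float64(-0.13366384201141202), [[-4.1, -2.0], [4.6, -3.1], [3.5, 1.6], [-4.0, 3.4]])
```

Both views agree to about 1 mm. Tip is at (0.582,-0.284), spot at (0.5455,-0.262), plate yaw 16.9°, pin at (0.556,-0.0245), and hole at (0.4985,0.186,0.052). First I turn the tool by 139° about its z axis.

```bash
python3 -m handwheel '[{"translation":[0,0,0],"angular":[0,0,6.95],"hand":0},{"translation":[0,0,0],"angular":[0,0,6.95],"hand":0},{"translation":[0,0,0],"angular":[0,0,6.95],"hand":0},{"translation":[0,0,0],"angular":[0,0,6.95],"hand":0},{"translation":[0,0,0],"angular":[0,0,6.95],"hand":0},{"translation":[0,0,0],"angular":[0,0,6.95],"hand":0},{"translation":[0,0,0],"angular":[0,0,6.95],"hand":0},{"translation":[0,0,0],"angular":[0,0,6.95],"hand":0},{"translation":[0,0,0],"angular":[0,0,6.95],"hand":0},{"translation":[0,0,0],"angular":[0,0,6.95],"hand":0}]' 20
python3 -m handwheel '[{"translation":[0,0,0],"angular":[0,0,6.95],"hand":0},{"translation":[0,0,0],"angular":[0,0,6.95],"hand":0},{"translation":[0,0,0],"angular":[0,0,6.95],"hand":0},{"translation":[0,0,0],"angular":[0,0,6.95],"hand":0},{"translation":[0,0,0],"angular":[0,0,6.95],"hand":0},{"translation":[0,0,0],"angular":[0,0,6.95],"hand":0},{"translation":[0,0,0],"angular":[0,0,6.95],"hand":0},{"translation":[0,0,0],"angular":[0,0,6.95],"hand":0},{"translation":[0,0,0],"angular":[0,0,6.95],"hand":0},{"translation":[0,0,0],"angular":[0,0,6.95],"hand":0.3}]'
cat >> h.py <<'E'
def go(P,X=None,Z=None):
    """needed tool-frame shift to P and rotvec (deg) to the pose with tool x ~X, z=Z"""
    s=manip.get_state(); q=s["ee_rot"]; M=R.from_quat(q[[1,2,3,0]])
    print("t",round(s["clock"],2),"pos",s["position"].round(4),"w",round(s["width"],4),"F",s["contact_force"].round(1),"g",round(s["gripper_force"],1),"q",s["qpos"].round(2))
    print("shift",M.inv().apply(np.array(P)-s["position"]).round(4))
    if X is not None:
        Z=np.array(Z,float);Z/=np.linalg.norm(Z);X=np.array(X,float);X-=Z*(X@Z);X/=np.linalg.norm(X)
        T=R.from_matrix(np.c_[X,np.cross(Z,X),Z]); print("rot",np.degrees((M.inv()*T).as_rotvec()).round(2))
E
python3 -c "
from h import *
go([.4626,-.2865,.13],[.9568,.2907,0],[0,0,-1])"
```

```text
clock: 0.93
position: [0.2336, 0.525, 0.2308]
ee_rot: [0.0, 0.73, 0.683, -0.001]
contact_force: [0.1, 0.1, 0.3]
width: 0.0856
gripper_force: 0.0
clock: 1.77
position: [0.2337, 0.5251, 0.2308]
ee_rot: [0.0, 0.989, 0.145, -0.0]
contact_force: [-0.8, -1.0, 0.9]
width: 0.0756
gripper_force: 0.0
t 1.77 pos [0.2337 0.5251 0.2308] w 0.0756 F [-0.8 -1.   0.9] g 0.0 q [ 1.03  0.28  1.51 -0.    1.36  2.31]
shift [-0.0133  0.843   0.1014]
rot [ 0.04  0.04 -0.24]
```

```bash
python3 -m handwheel '[{"translation":[0,0.02,0],"angular":[0,0,0],"hand":0.3},{"translation":[0,0.035,0],"angular":[0,0,0],"hand":0.3},{"translation":[0,0.035,0],"angular":[0,0,0],"hand":0.3},{"translation":[0,0.035,0],"angular":[0,0,0],"hand":0.3},{"translation":[0,0.035,0],"angular":[0,0,0],"hand":0.3},{"translation":[0,0.035,0],"angular":[0,0,0],"hand":0.3},{"translation":[0,0.035,0],"angular":[0,0,0],"hand":0.3},{"translation":[0,0.035,0],"angular":[0,0,0],"hand":0.3},{"translation":[0,0.035,0],"angular":[0,0,0],"hand":0.3},{"translation":[0,0.035,0],"angular":[0,0,0],"hand":0.3}]'
python3 -m handwheel '[{"translation":[0,0.035,0],"angular":[0,0,0],"hand":0.3},{"translation":[0,0.035,0],"angular":[0,0,0],"hand":0.3},{"translation":[0,0.035,0],"angular":[0,0,0],"hand":0.3},{"translation":[0,0.035,0],"angular":[0,0,0],"hand":0.3},{"translation":[0,0.035,0],"angular":[0,0,0],"hand":0.3},{"translation":[0,0.035,0],"angular":[0,0,0],"hand":0.3},{"translation":[0,0.035,0],"angular":[0,0,0],"hand":0.3},{"translation":[0,0.035,0],"angular":[0,0,0],"hand":0.3},{"translation":[0,0.035,0],"angular":[0,0,0],"hand":0.3},{"translation":[0,0.035,0],"angular":[0,0,0],"hand":0.3}]'
python3 -m handwheel '[{"translation":[0,0.035,0],"angular":[0,0,0],"hand":0.3},{"translation":[0,0.035,0],"angular":[0,0,0],"hand":0.3},{"translation":[0,0.035,0],"angular":[0,0,0],"hand":0.3},{"translation":[0,0.035,0],"angular":[0,0,0],"hand":0.3},{"translation":[-0.006,0.02,0.025],"angular":[0,0,0],"hand":0.3},{"translation":[-0.007,0,0.025],"angular":[0,0,0],"hand":0.3},{"translation":[0,0,0.025],"angular":[0,0,0],"hand":0.3},{"translation":[0,0,0.025],"angular":[0,0,0],"hand":0.3},{"translation":[0,0,0],"angular":[0,0,0],"hand":0.3}]'
python3 -c "
from h import *
go([.4626,-.2865,.06],[.9568,.2907,0],[0,0,-1])
t=manip.get_image('top');a=crop(t,285,120,85,105,5.5);s=manip.get_image('scene');b=crop(s,155,195,80,100,4)
cv=np.zeros((600,800,3),np.uint8);cv[:a.shape[0],:a.shape[1]]=a;cv[:b.shape[0],475:475+b.shape[1]]=b;cv2.imwrite('pics/c2.png',cv)"
```

```text
clock: 2.6
position: [0.3316, 0.2033, 0.2311]
ee_rot: [0.0, 0.989, 0.148, -0.0]
contact_force: [1.1, -0.2, -0.9]
width: 0.0595
gripper_force: 0.0
clock: 3.43
position: [0.434, -0.1314, 0.231]
ee_rot: [-0.0, 0.989, 0.148, -0.0]
contact_force: [1.0, 0.8, 0.2]
width: 0.0597
gripper_force: 0.0
clock: 4.18
position: [0.4651, -0.2843, 0.1261]
ee_rot: [-0.004, 0.989, 0.148, -0.004]
contact_force: [0.1, 1.2, -1.5]
width: 0.0595
gripper_force: 0.0
t 4.18 pos [ 0.4651 -0.2843  0.1261] w 0.0595 F [ 0.1  1.2 -1.5] g 0.0 q [-0.68  0.32  1.72  0.    1.11  0.6 ]
shift [-0.0026  0.002   0.0661]
rot [-0.54  0.36  0.06]
```

View pics/c2.png

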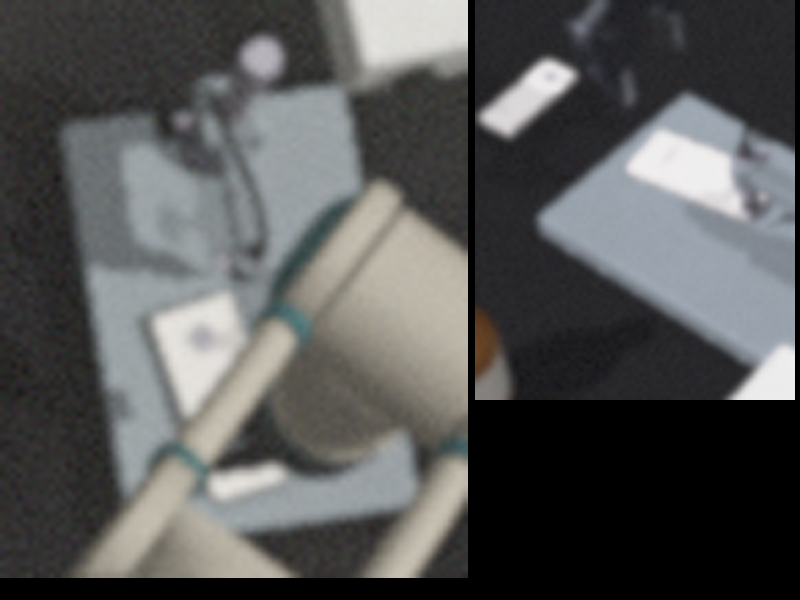

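The arm hides part of the view. The plate (spot at crop 200,338) is still undisturbed, and the gripper is over its near end. I'll descend with the fingers 60 mm apart.

```bash
python3 -m handwheel '[{"translation":[-0.0026,0.002,0.02],"angular":[-0.3,0.2,0],"hand":0.3},{"translation":[0,0,0.025],"angular":[0,0,0],"hand":0.3},{"translation":[0,0,0.02],"angular":[0,0,0],"hand":0.3},{"translation":[0,0,0.015],"angular":[0,0,0],"hand":0.3},{"translation":[0,0,0.006],"angular":[0,0,0],"hand":0.3},{"translation":[0,0,0],"angular":[0,0,0],"hand":0.3},{"translation":[0,0,0],"angular":[0,0,0],"hand":0.3}]'
python3 -c "
from h import *
go([.4626,-.2865,.03],[.9568,.2907,0],[0,0,-1])"
```

```text
clock: 4.87
position: [0.4681, -0.2902, 0.0467]
ee_rot: [0.003, 0.989, 0.148, 0.003]
contact_force: [0.2, 0.7, 0.5]
width: 0.0598
gripper_force: 0.0
t 4.87 pos [ 0.4681 -0.2902  0.0467] w 0.0598 F [0.2 0.7 0.5] g 0.0 q [-0.68  0.4   1.83  0.    0.9   0.59]
shift [-0.0043 -0.0052  0.0167]
rot [ 0.42 -0.29  0.12]
```

```bash
python3 -m handwheel '[{"translation":[-0.0043,-0.0052,0],"angular":[0.4,-0.28,0.1],"hand":0.3},{"translation":[0,0,0],"angular":[0,0,0],"hand":0.3},{"translation":[0,0,0],"angular":[0,0,0],"hand":0.3},{"translation":[0,0,0],"angular":[0,0,0],"hand":0.3}]'
python3 -c "
from h import *
go([.4626,-.2865,.031],[.9568,.2907,0],[0,0,-1])"
```

```text
clock: 5.2
position: [0.4617, -0.286, 0.046]
ee_rot: [-0.0, 0.989, 0.147, -0.0]
contact_force: [0.5, 0.7, 0.2]
width: 0.0601
gripper_force: 0.0
t 5.2 pos [ 0.4617 -0.286   0.046 ] w 0.0601 F [0.5 0.7 0.2] g 0.0 q [-0.68  0.4   1.84 -0.    0.91  0.59]
shift [0.0008 0.0008 0.015 ]
rot [-0.03  0.03  0.01]
```

```bash
python3 -m handwheel '[{"translation":[0,0.0005,0.007],"angular":[0,0,0],"hand":0.3},{"translation":[0,0,0.005],"angular":[0,0,0],"hand":0.3},{"translation":[0,0,0.003],"angular":[0,0,0],"hand":0.3},{"translation":[0,0,0],"angular":[0,0,0],"hand":0.3},{"translation":[0,0,0],"angular":[0,0,0],"hand":0.3}]'
python3 -c "
from h import *
go([.4626,-.2865,.031],[.9568,.2907,0],[0,0,-1])
s=manip.get_image('scene');cv2.imwrite('pics/c3.png',crop(s,155,195,100,75,6))"
```

```text
clock: 5.62
position: [0.4612, -0.286, 0.0297]
ee_rot: [-0.001, 0.989, 0.147, -0.001]
contact_force: [0.4, 1.0, 0.3]
width: 0.0595
gripper_force: 0.0
t 5.62 pos [ 0.4612 -0.286   0.0297] w 0.0595 F [0.4 1.  0.3] g 0.0 q [-0.68  0.42  1.85 -0.    0.87  0.59]
shift [ 0.0012  0.0009 -0.0013]
rot [-0.16  0.11  0.01]
```

View pics/c3.png

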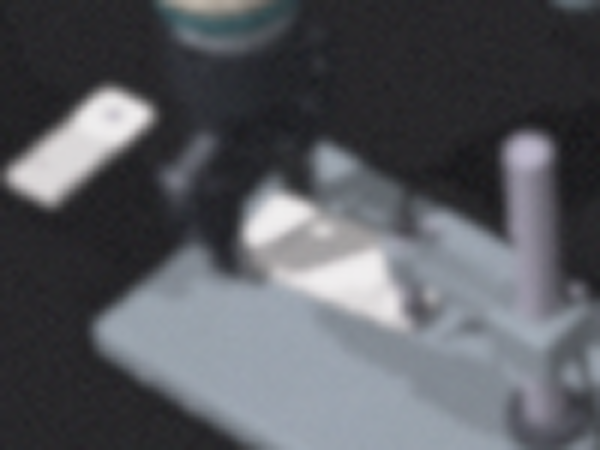

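The fingers straddle the plate's near end (crop 255,240) and the plate hasn't moved. I'll go 2 mm lower and close.

```bash
python3 -m handwheel '[{"translation":[0.0,0.0006,0.002],"angular":[0,0,0],"hand":0.35},{"translation":[0,0,0],"angular":[0,0,0],"hand":0.38},{"translation":[0,0,0],"angular":[0,0,0],"hand":0.42},{"translation":[0,0,0],"angular":[0,0,0],"hand":0.46},{"translation":[0,0,0],"angular":[0,0,0],"hand":0.5},{"translation":[0,0,0],"angular":[0,0,0],"hand":0.55},{"translation":[0,0,0],"angular":[0,0,0],"hand":0.55}]' 25
python3 -c "
from h import *
go([.4626,-.2865,.031],[.9568,.2907,0],[0,0,-1])
t=manip.get_image('top');np.save('pics/top3.npy',t)
a=crop(t,300,165,40,30,20); cv2.imwrite('pics/c4.png',a)"
```

```text
clock: 6.25
position: [0.4616, -0.2867, 0.0284]
ee_rot: [-0.001, 0.989, 0.147, -0.001]
contact_force: [-0.3, 1.6, 2.4]
width: 0.0493
gripper_force: 26.0
t 6.25 pos [ 0.4616 -0.2867  0.0284] w 0.0493 F [-0.3  1.6  2.4] g 26.0 q [-0.68  0.42  1.85 -0.    0.87  0.59]
shift [ 0.001   0.0001 -0.0026]
rot [-0.11  0.08  0.01]
```

View pics/c4.png

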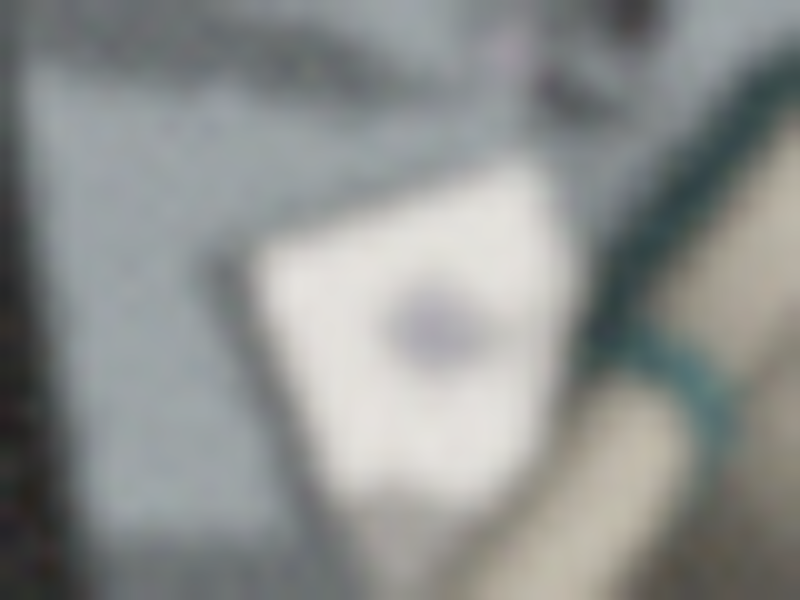

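The plate is gripped and the spot is at crop (433,318). The pinkish probe top is at (503,50), which gives a check on the tip axis.

```bash
python3 -c "
from h import *
sp=p2w('top',un((433,318),300,165,20),.04)[0]; pt=p2w('top',un((503,50),300,165,20),.129)[0]
print('spot',sp,'probe top',pt)
s=manip.get_state();g=s['position']
for tip in ([.5817,-.284],pt[:2]): go([*(g[:2]+np.array(tip)-sp[:2]),g[2]])"
```

```text
spot [ 0.5476799  -0.26041664  0.04      ] probe top [ 0.57581049 -0.2597727   0.129     ]
t 6.3 pos [ 0.4616 -0.2867  0.0284] w 0.0491 F [-0.6  1.3  2.9] g 26.0 q [-0.68  0.42  1.85 -0.    0.87  0.59]
shift [ 0.0257  0.0325 -0.0001]
t 6.3 pos [ 0.4616 -0.2867  0.0284] w 0.0491 F [-0.6  1.3  2.9] g 26.0 q [-0.68  0.42  1.85 -0.    0.87  0.59]
shift [ 0.0271  0.0076 -0.    ]
```

Run:
```python
from h import *
c=np.array([.5619,-.2867]);y=np.radians(7.6);ex=np.array([np.cos(y),np.sin(y)])
P=[[*(c+.108*ex),.23],[*(c+.108*ex),.03],[*(c+.02*ex),.129],[*(c+.02*ex),.045],[*(c+.02*ex),.105]]
for n in("top","scene"):
    uv=w2p(n,P); print(n,(uv*1.5625).round(0).tolist())
    if n=="top": print("crop5.5",(((uv-[285,120])+.5)*5.5).round(0).tolist(),"crop20",((uv-[300,165]+.5)*20).round(0).tolist())
import numpy as np
a=np.load("pics/top0.npy"); s=np.load("pics/scene0.npy")
cv=np.zeros((600,800,3),np.uint8)
A=crop(a,305,130,40,60,10); B=crop(s,205,210,40,60,10); cv[:,:400]=A; cv[:,400:]=B
for q,o,i in((w2p("top",P),(305,130),0),(w2p("scene",P),(205,210),400)):
    for k,u in enumerate((q-o+.5)*10):
        if 0<u[0]<400: cv2.circle(cv,(int(u[0])+i,int(u[1])),4,(0,0,255) if k!=2 else (0,255,0),1)
cv2.imwrite("pics/c5.png",cv)
```

```text
top [[520.0, 204.0], [505.0, 229.0], [519.0, 258.0], [512.0, 266.0], [517.0, 260.0]]
crop5.5 [[266.0, 60.0], [212.0, 148.0], [262.0, 251.0], [239.0, 279.0], [255.0, 259.0]] crop20 [[666.0, -683.0], [471.0, -361.0], [652.0, 13.0], [569.0, 115.0], [627.0, 43.0]]
scene [[378.0, 343.0], [383.0, 414.0], [346.0, 361.0], [349.0, 390.0], [346.0, 369.0]]
```

View pics/c5.png

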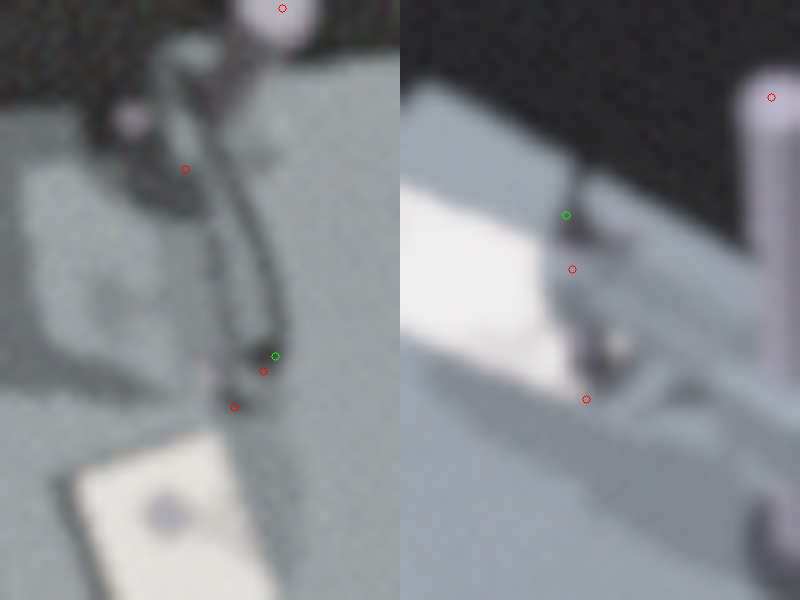

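The model's column top and arm midline match the picture (column 282,8 against about 277,5 seen), so the tip estimate holds. I'll slide the plate by (26.5, 32.5) mm in the tool's x and y.

```bash
python3 -m handwheel '[{"translation":[0.003,0.0037,0],"angular":[0,0,0],"hand":0.55},{"translation":[0.005,0.006,0],"angular":[0,0,0],"hand":0.55},{"translation":[0.005,0.006,0],"angular":[0,0,0],"hand":0.55},{"translation":[0.005,0.006,0],"angular":[0,0,0],"hand":0.55},{"translation":[0.005,0.006,0],"angular":[0,0,0],"hand":0.55},{"translation":[0.0035,0.0048,0],"angular":[0,0,0],"hand":0.55},{"translation":[0,0,0],"angular":[0,0,0],"hand":0.55},{"translation":[0,0,0],"angular":[0,0,0],"hand":0.55},{"translation":[0,0,0],"angular":[0,0,0],"hand":0.55}]'
python3 - <<'E'
from h import *
go([.4616+.0161+.0161-.001,-.2867-.0234,.0284],[.9568,.2907,0],[0,0,-1])
a=manip.get_image("top"); s=manip.get_image("scene"); np.save("pics/top4.npy",a)
cv=np.zeros((600,800,3),np.uint8)
cv[:,:400]=crop(a,305,145,40,60,10); cv[:,400:]=crop(s,205,210,40,60,10)
cv2.imwrite("pics/c6.png",cv)
E
```

```text
clock: 7.05
position: [0.498, -0.3114, 0.0285]
ee_rot: [0.001, 0.989, 0.147, 0.001]
contact_force: [2.9, -1.2, 1.3]
width: 0.0493
gripper_force: 25.7
t 7.05 pos [ 0.498  -0.3114  0.0285] w 0.0493 F [ 2.9 -1.2  1.3] g 25.7 q [-0.68  0.47  1.76  0.    0.91  0.6 ]
shift [-0.0046 -0.0028  0.0001]
rot [ 0.07 -0.06 -0.02]
```

View pics/c6.png

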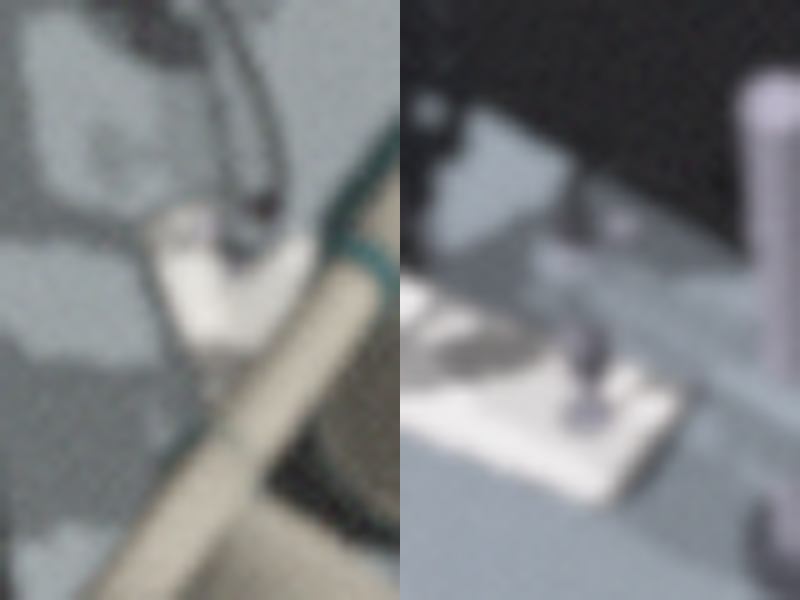

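The scene crop shows the probe's dark taper ending near (593,382) and the spot around (583,410), so they are close. I'll read pixel values there for a finer comparison.

Run:
```python
from h import *
I=np.mean([manip.get_image("scene").mean(2) for _ in range(6)],0); T=np.mean([manip.get_image("top").mean(2) for _ in range(6)],0)
np.save("pics/I5.npy",I)
print("cols 257-275, rows 238-257"); print(I[238:258,257:276].astype(int))
s=manip.get_state(); print(s["position"],s["contact_force"].round(1))
# predicted spot (rigid with gripper) and tip in scene px
ex=np.array([.9568,.2907]); d=s["position"][:2]-[.4616,-.2867]
for sp in ([.5477,-.2604],[.5455,-.2618]): print("spot",sp+d,w2p("scene",[*(sp+d),.04]))
print("tip",w2p("scene",[.5817,-.284,.045]),w2p("scene",[.5817,-.284,.04]), "per mm x,y",w2p("scene",[.5827,-.284,.04])-w2p("scene",[.5817,-.284,.04]),w2p("scene",[.5817,-.283,.04])-w2p("scene",[.5817,-.284,.04]))
ey=np.array([-ex[1],ex[0]]); g=s["position"][:2]
```

```text
cols 257-275, rows 238-257
[[ 40  39  39  40  39  39  41  39  40  40  40  40  39  40  40  40  39  41
   39]
 [ 39  40  41  39  40  39  40  40  38  40  40  39  39  40  40  39  39  39
   39]
 [ 39  39  40  39  39  38  40  39  40  39  39  37  37  37  38  37  37  38
   39]
 [ 38  38  37  35  38  39  38  38  39  38  37  37  35  35  36  35  36  37
   35]
 [ 34  34  32  32  33  36  36  37  37  36  36  37  37  37  37  38  38  37
   38]
 [ 35  31  29  31  31  33  34  35  36  38  37  39  40  40  40  40  38  39
   38]
 [ 44  37  31  31  31  33  34  36  38  39  39  39  40  40  39  40  40  40
   39]
 [ 65  53  43  35  33  33  36  39  39  40  39  40  39  40  40  41  40  38
   40]
 [ 86  76  64  53  43  38  36  36  37  38  40  39  40  39  40  40  39  40
   39]
 [ 98  94  86  76  64  52  42  37  34  35  37  39  39  39  39  40  40  39
   39]
 [103 102  99  94  85  74  61  49  38  35  35  37  37  39  40  40  40  40
   40]
 [103 104 103 102  99  92  83  71  59  46  40  35  35  36  38  39  39  40
   39]
 [103 104 103 103 102 101  98  91  80  68  54  43  37  33  35  39  39  40
   38]
 [104 105 104 104 10
[... 153 characters left out ...]
06 105 103 104 103 103 103 104 102  94  77  54  37  30  29  29
   30]
 [123 117 111 106 103 103 103 103 103 103 102  96  79  57  37  30  29  30
   29]
 [134 122 115 106 103 103 103 103 103 103  99  92  77  57  39  30  29  30
   28]
 [133 117 109 105 103 104 103 103 102 100  95  86  72  52  37  28  29  26
   29]
 [127 111 104 104 103 104 103 102  99  94  88  78  62  44  33  29  29  29
   30]]
[ 0.49682078 -0.31042367  0.02837987] [ 2.6 -1.8  4.6]
spot [ 0.58292078 -0.28412367] [[223.54446938 250.75167102]]
spot [ 0.58072078 -0.28552367] [[222.75892376 250.62792261]]
tip [[223.20244181 249.47516078]] [[223.32072572 250.53145175]] per mm x,y [[0.20713122 0.16332187]] [[ 0.23550314 -0.16817137]]
```

Run:
```python
from h import *
np.set_printoptions(linewidth=150)
I=np.load("pics/I5.npy")
print("cols 215-232, rows 240-256")
for r in range(240,257): print(r,I[r,215:233].astype(int))
```

```text
cols 215-232, rows 240-256
240 [110 109 112 116 124 127 125 123 128 137 145 150 150 149 146 144 143 144]
241 [123 116 110 110 116 123 123 120 122 129 137 144 150 150 150 148 146 145]
242 [136 128 116 111 115 123 129 126 118 118 128 140 145 146 148 149 150 149]
243 [133 128 119 118 125 133 139 134 121 110 118 137 145 144 143 146 150 152]
244 [122 122 121 128 143 152 148 137 120 103 109 134 147 147 144 143 145 148]
245 [121 125 131 147 172 179 159 133 112  97 109 142 160 160 152 146 143 142]
246 [137 151 161 178 201 204 175 133 105  95 124 168 189 186 168 152 143 142]
247 [171 186 198 206 214 212 187 149 116 111 149 196 216 209 181 157 148 144]
248 [204 209 213 215 215 212 196 167 137 136 177 213 218 207 184 169 161 150]
249 [215 215 216 216 215 211 197 171 148 149 182 207 209 205 203 199 186 161]
250 [218 216 216 216 214 207 187 166 152 148 164 186 203 218 224 222 204 167]
251 [222 219 217 217 214 202 180 163 155 152 163 188 210 223 226 219 191 153]
252 [230 226 222 219 216 208 191 175 166 167 180 200 214 217 212 189 156 134]
253 [235 233 230 226 222 216 209 197 188 190 201 211 213 205 181 148 124 123]
254 [235 236 235 233 230 226 221 215 211 211 213 214 209 188 154 120 107 120]
255 [224 231 233 235 235 233 230 225 221 218 216 213 196 163 126 102 106 123]
256 [201 213 220 227 232 233 234 232 228 222 216 202 173 134 103  98 114 129]
```

Run:
```python
from h import *
from scipy.ndimage import map_coordinates
def edge(I,n,A,B,z):
    out=[]
    for f in np.linspace(.05,.95,46):
        P=A+(B-A)*f; u=w2p(n,[*P,z])[0]; t=w2p(n,[*(P+(B-A)*.01),z])[0]-u; t/=np.linalg.norm(t); N=np.array([-t[1],t[0]])
        k=np.arange(-5,5.01,.1); v=map_coordinates(I,[u[1]+N[1]*k,u[0]+N[0]*k],order=1)
        g=np.gradient(v); 
        if v.max()-v.min()<35: continue
        i=np.argmax(abs(g)); out.append([k[i],*N])
    o=np.array(out); return len(o),np.median(o[:,0]).round(2),np.percentile(o[:,0],[25,75]).round(2),o[:,1:].mean(0).round(2)
c=np.array([.5619,-.2867]);y=np.radians(7.6);M=np.array([[np.cos(y),-np.sin(y)],[np.sin(y),np.cos(y)]])
K={k:c+M@np.array(v) for k,v in dict(mm=[-.135,-.09],pm=[.135,-.09],pp=[.135,.09],mp=[-.135,.09]).items()}
S=np.load("pics/scene0.npy").mean(2);T=np.load("pics/top0.npy").mean(2)
for n,I in(("scene",S),("top",T)):
    for a,b in(("mm","mp"),("mp","pp"),("pm","pp"),("mm","pm")): print(n,a,b,edge(I,n,K[a],K[b],.03))
```

```text
scene mm mp (46, np.float64(0.6), array([0.5, 0.8]), array([0.64, 0.77]))
scene mp pp (45, np.float64(0.1), array([-0.1,  0.3]), array([-0.49,  0.87]))
scene pm pp (42, np.float64(2.25), array([1.1, 3.9]), array([0.71, 0.71]))
scene mm pm (44, np.float64(3.4), array([3.2, 3.6]), array([-0.53,  0.85]))
top mm mp (46, np.float64(-0.1), array([-0.4,  0.1]), array([-0.15, -0.99]))
top mp pp (46, np.float64(-0.5), array([-0.88, -0.3 ]), array([ 0.99, -0.16]))
top pm pp (44, np.float64(0.65), array([0.2 , 1.65]), array([-0.14, -0.99]))
top mm pm (46, np.float64(0.1), array([-0.1,  0.3]), array([ 0.98, -0.18]))
```

Registering the base edges in both views puts the spot about 1.5 mm too far to -y, inside the 5 mm tolerance. I'll trim that, release and rise.

```bash
python3 -m handwheel '[{"translation":[0.0006,-0.0014,0],"angular":[0,0,0],"hand":0.55},{"translation":[0,0,0],"angular":[0,0,0],"hand":0.55},{"translation":[0,0,0],"angular":[0,0,0],"hand":0.55},{"translation":[0,0,0],"angular":[0,0,0],"hand":0.55}]'
python3 -m handwheel '[{"translation":[0,0,0],"angular":[0,0,0],"hand":0.3},{"translation":[0,0,0],"angular":[0,0,0],"hand":0.3},{"translation":[0,0,0],"angular":[0,0,0],"hand":0.3},{"translation":[0,0,-0.01],"angular":[0,0,0],"hand":0.3},{"translation":[0,0,-0.02],"angular":[0,0,0],"hand":0.3},{"translation":[0,0,-0.03],"angular":[0,0,0],"hand":0.3},{"translation":[0,0,-0.03],"angular":[0,0,0],"hand":0.3},{"translation":[0,0,-0.03],"angular":[0,0,0],"hand":0.3},{"translation":[-0.01,0,-0.03],"angular":[0,0,0],"hand":0.3},{"translation":[-0.02,0,-0.03],"angular":[0,0,0],"hand":0.3}]'
python3 -m handwheel '[{"translation":[-0.02,0,-0.03],"angular":[0,0,0],"hand":0.3},{"translation":[-0.02,0,-0.01],"angular":[0,0,0],"hand":0.3},{"translation":[0,0,0],"angular":[0,0,0],"hand":0.4},{"translation":[0,0,0],"angular":[0,0,0],"hand":0.4},{"translation":[0,0,0],"angular":[0,0,0],"hand":0.4}]'
python3 - <<'E'
from h import *
go([.5563,-.0245,.24],[1,0,0],[0,0,-1])
# spot check: edges of spot in scene, no view
I=np.mean([manip.get_image("scene").mean(2) for _ in range(4)],0)
for r in range(247,255): print(r,I[r,217:230].astype(int))
E
```

```text
clock: 8.08
position: [0.4965, -0.3089, 0.0284]
ee_rot: [-0.001, 0.989, 0.147, -0.001]
contact_force: [1.5, -2.0, 4.5]
width: 0.0494
gripper_force: 26.0
clock: 8.92
position: [0.469, -0.3168, 0.21]
ee_rot: [-0.001, 0.989, 0.148, -0.0]
contact_force: [0.6, -0.4, 0.6]
width: 0.06
gripper_force: 0.0
clock: 9.33
position: [0.4299, -0.3285, 0.2476]
ee_rot: [-0.002, 0.989, 0.147, -0.001]
contact_force: [-0.3, -0.3, 0.5]
width: 0.0511
gripper_force: 0.0
t 9.33 pos [ 0.4299 -0.3285  0.2476] w 0.0511 F [-0.3 -0.3  0.5] g 0.0 q [-0.78  0.22  1.54  0.    1.38  0.49]
shift [ 0.2093 -0.2542  0.0082]
rot [-0.19  0.1  16.89]
247 [216 217 219 215 189 151 117 110 150 204 224 218 191]
248 [216 216 216 213 198 170 139 129 166 207 218 208 187]
249 [217 216 216 212 198 176 150 140 163 193 203 203 203]
250 [216 216 216 210 189 168 153 143 150 172 195 216 224]
251 [218 216 216 210 189 168 156 150 157 178 204 221 226]
252 [222 219 217 213 200 184 174 172 180 197 212 216 211]
253 [229 226 222 218 213 208 203 203 206 211 212 205 181]
254 [233 233 229 225 222 218 216 216 215 214 209 188 153]
```

The spot has moved to about (223.9, 250.8) against the ideal (223.8, 250.9). Now I go to the pin.

```bash
python3 -m handwheel '[{"translation":[0,0,0],"angular":[0,0,5.63],"hand":0.4},{"translation":[0,0,0],"angular":[0,0,5.63],"hand":0.4},{"translation":[0,0,0],"angular":[0,0,5.63],"hand":0.4},{"translation":[0.007,-0.015,0],"angular":[0,0,0],"hand":0.4},{"translation":[0.0127,-0.0305,0],"angular":[0,0,0],"hand":0.4},{"translation":[0.0127,-0.0305,0],"angular":[0,0,0],"hand":0.4},{"translation":[0.0127,-0.0305,0],"angular":[0,0,0],"hand":0.4},{"translation":[0.0127,-0.0305,0],"angular":[0,0,0],"hand":0.4},{"translation":[0.0127,-0.0305,0],"angular":[0,0,0],"hand":0.4},{"translation":[0.0127,-0.0305,0],"angular":[0,0,0],"hand":0.4}]' 60
python3 -m handwheel '[{"translation":[0.0127,-0.0305,0],"angular":[0,0,0],"hand":0.4},{"translation":[0.0127,-0.0305,0],"angular":[0,0,0],"hand":0.4},{"translation":[0.0127,-0.0305,0],"angular":[0,0,0],"hand":0.4},{"translation":[0.007,-0.015,0],"angular":[0,0,0],"hand":0.4},{"translation":[0,0,0],"angular":[0,0,0],"hand":0.4},{"translation":[0,0,0],"angular":[0,0,0],"hand":0.4},{"translation":[0,0,0],"angular":[0,0,0],"hand":0.4},{"translation":[0,0,0],"angular":[0,0,0],"hand":0.4}]'
python3 -c "
from h import *
go([.5563,-.0245,.09],[1,0,0],[0,0,-1])"
```

```text
clock: 10.37
position: [0.5137, -0.1293, 0.2476]
ee_rot: [-0.001, 1.0, 0.0, -0.002]
contact_force: [0.9, -0.1, -0.5]
width: 0.0514
gripper_force: 0.0
clock: 11.03
position: [0.5578, -0.0256, 0.248]
ee_rot: [-0.0, 1.0, -0.0, -0.001]
contact_force: [0.4, -0.5, -0.1]
width: 0.0513
gripper_force: 0.0
t 11.03 pos [ 0.5578 -0.0256  0.248 ] w 0.0513 F [ 0.4 -0.5 -0.1] g 0.0 q [-0.17  0.24  1.51  0.    1.39  1.4 ]
shift [-0.0011 -0.001   0.158 ]
rot [-0.05  0.16 -0.04]
```

```bash
python3 -m handwheel '[{"translation":[-0.001,-0.001,0.015],"angular":[0,0.1,0],"hand":0.4},{"translation":[0,0,0.025],"angular":[0,0,0],"hand":0.4},{"translation":[0,0,0.03],"angular":[0,0,0],"hand":0.4},{"translation":[0,0,0.03],"angular":[0,0,0],"hand":0.4},{"translation":[0,0,0.03],"angular":[0,0,0],"hand":0.4},{"translation":[0,0,0.018],"angular":[0,0,0],"hand":0.4},{"translation":[0,0,0.01],"angular":[0,0,0],"hand":0.4},{"translation":[0,0,0],"angular":[0,0,0],"hand":0.4},{"translation":[0,0,0],"angular":[0,0,0],"hand":0.4},{"translation":[0,0,0],"angular":[0,0,0],"hand":0.4}]'
python3 -c "
from h import *
go([.5563,-.0245,.09],[1,0,0],[0,0,-1])
t=manip.get_image('scene');cv2.imwrite('pics/c7.png',crop(t,245,165,60,60,10))"
```

```text
clock: 11.87
position: [0.5584, -0.0242, 0.0919]
ee_rot: [-0.0, 1.0, -0.0, 0.001]
contact_force: [0.2, 1.0, 0.2]
width: 0.0512
gripper_force: 0.0
t 11.87 pos [ 0.5584 -0.0242  0.0919] w 0.0512 F [0.2 1.  0.2] g 0.0 q [-0.17  0.36  1.75  0.    1.03  1.4 ]
shift [-0.0021  0.0003  0.0019]
rot [-0.05 -0.17 -0.02]
```

View pics/c7.png

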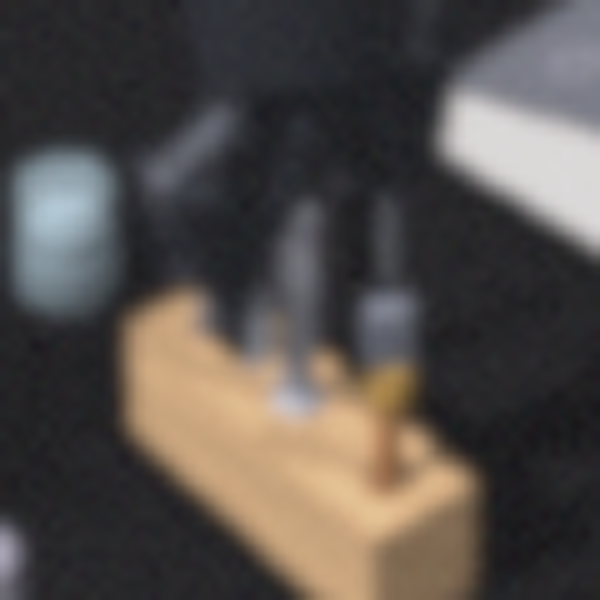

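The pin (crop 300,300, collar at 295,400) stands between the fingers and the neighbouring tools are clear. I'll close on it and lift.

```bash
python3 -m handwheel '[{"translation":[-0.002,0,0],"angular":[0,-0.15,0],"hand":0.5},{"translation":[0,0,0],"angular":[0,0,0],"hand":0.6},{"translation":[0,0,0],"angular":[0,0,0],"hand":0.7},{"translation":[0,0,0],"angular":[0,0,0],"hand":0.8},{"translation":[0,0,0],"angular":[0,0,0],"hand":0.9},{"translation":[0,0,0],"angular":[0,0,0],"hand":1},{"translation":[0,0,0],"angular":[0,0,0],"hand":1},{"translation":[0,0,0],"angular":[0,0,0],"hand":1}]' 60
python3 -m handwheel '[{"translation":[0,0,0],"angular":[0,0,0],"hand":1},{"translation":[0,0,0],"angular":[0,0,0],"hand":1},{"translation":[0,0,0],"angular":[0,0,0],"hand":1},{"translation":[0,0,0],"angular":[0,0,0],"hand":1}]'
python3 -c "
from h import *
go([.5563,-.0245,.09],[1,0,0],[0,0,-1])"
```

```text
clock: 12.58
position: [0.5554, -0.0235, 0.0908]
ee_rot: [-0.001, 1.0, 0.0, -0.001]
contact_force: [0.0, 1.3, 3.9]
width: 0.0104
gripper_force: 58.4
clock: 12.92
position: [0.5554, -0.0235, 0.0908]
ee_rot: [-0.001, 1.0, 0.0, -0.001]
contact_force: [-0.5, 0.3, 5.8]
width: 0.0105
gripper_force: 58.4
t 12.92 pos [ 0.5554 -0.0235  0.0908] w 0.0105 F [-0.5  0.3  5.8] g 58.4 q [-0.17  0.36  1.75  0.    1.03  1.4 ]
shift [0.0009 0.001  0.0008]
rot [-0.08  0.12  0.01]
```

The pin is held at 10.5 mm and 58 N. I'll lift it, carry it to above the gauge and lean it 15° about the tool's y.

```bash
python3 -m handwheel '[{"translation":[0,0,-0.01],"angular":[0,0,0],"hand":1},{"translation":[0,0,-0.018],"angular":[0,0,0],"hand":1},{"translation":[0,0,-0.02],"angular":[0,0,0],"hand":1},{"translation":[0,0,-0.025],"angular":[0,0,0],"hand":1},{"translation":[0,0,-0.03],"angular":[0,0,0],"hand":1},{"translation":[0,0,-0.03],"angular":[0,0,0],"hand":1},{"translation":[0,0,-0.02],"angular":[0,0,0],"hand":1},{"translation":[0,0,-0.01],"angular":[0,0,0],"hand":1},{"translation":[0,0,0],"angular":[0,0,0],"hand":1},{"translation":[0,0,0],"angular":[0,0,0],"hand":1}]'
python3 -m handwheel '[{"translation":[-0.0046,-0.0114,0],"angular":[0,0,0],"hand":1},{"translation":[-0.009,-0.022,0],"angular":[0,0,0],"hand":1},{"translation":[-0.009,-0.022,0],"angular":[0,0,0],"hand":1},{"translation":[-0.009,-0.022,0],"angular":[0,0,0],"hand":1},{"translation":[-0.009,-0.022,0],"angular":[0,0,0],"hand":1},{"translation":[-0.009,-0.022,0],"angular":[0,0,0],"hand":1},{"translation":[-0.009,-0.022,0],"angular":[0,0,0],"hand":1},{"translation":[-0.009,-0.022,0],"angular":[0,0,0],"hand":1},{"translation":[-0.009,-0.022,0],"angular":[0,0,0],"hand":1},{"translation":[-0.009,-0.022,0],"angular":[0,0,0],"hand":1}]'
python3 -m handwheel '[{"translation":[0,0,0],"angular":[0,3,0],"hand":1},{"translation":[0,0,0],"angular":[0,5,0],"hand":1},{"translation":[0,0,0],"angular":[0,5,0],"hand":1},{"translation":[0,0,0],"angular":[0,2,0],"hand":1},{"translation":[0,0,0],"angular":[0,0,0],"hand":1},{"translation":[0,0,0],"angular":[0,0,0],"hand":1},{"translation":[0,0,0],"angular":[0,0,0],"hand":1},{"translation":[0,0,0],"angular":[0,0,0],"hand":1}]'
python3 -c "
from h import *
go([.4698,.1859,.1604],[.9659,0,.2588],[.2588,0,-.9659])"
```

```text
clock: 13.75
position: [0.5552, -0.0237, 0.2529]
ee_rot: [-0.001, 1.0, 0.0, -0.002]
contact_force: [1.1, 1.2, -0.4]
width: 0.0104
gripper_force: 58.4
clock: 14.58
position: [0.4676, 0.187, 0.2519]
ee_rot: [-0.0, 1.0, 0.0, -0.004]
contact_force: [0.5, -0.6, -0.2]
width: 0.0106
gripper_force: 58.4
clock: 15.25
position: [0.4706, 0.1857, 0.2535]
ee_rot: [-0.001, 0.992, -0.0, 0.129]
contact_force: [-0.2, 0.5, -0.6]
width: 0.0105
gripper_force: 58.4
t 15.25 pos [0.4706 0.1857 0.2535] w 0.0105 F [-0.2  0.5 -0.6] g 58.4 q [ 0.29  0.03  1.78 -0.08  1.08  1.89]
shift [-0.0245 -0.0001  0.0898]
rot [-0.07  0.22 -0.03]
```

```bash
python3 -m handwheel '[{"translation":[-0.0045,0,0.01],"angular":[0,0.2,0],"hand":1},{"translation":[-0.01,0,0.02],"angular":[0,0,0],"hand":1},{"translation":[-0.01,0,0.025],"angular":[0,0,0],"hand":1},{"translation":[0,0,0.02],"angular":[0,0,0],"hand":1},{"translation":[0,0,0.015],"angular":[0,0,0],"hand":1},{"translation":[0,0,0.007],"angular":[0,0,0],"hand":1},{"translation":[0,0,0.004],"angular":[0,0,0],"hand":1},{"translation":[0,0,0],"angular":[0,0,0],"hand":1},{"translation":[0,0,0],"angular":[0,0,0],"hand":1},{"translation":[0,0,0],"angular":[0,0,0],"hand":1}]'
python3 - <<'E'
from h import *
h=np.array([-.2588,0,.9659]);H=np.array([.4988,.1859,.0524])
go(H+.0868*h,[.9659,0,.2588],[.2588,0,-.9659])
s=manip.get_state();q=s["ee_rot"];M=R.from_quat(q[[1,2,3,0]])
tip=s["position"]+M.apply([0,0,.0868]);col=s["position"]+M.apply([0,0,.0868-.052])
cv=np.zeros((600,800,3),np.uint8)
for n,i in(("top",0),("scene",400)):
    im=np.mean([manip.get_image(n) for _ in range(4)],0).astype(np.uint8); np.save(f"pics/{n}7.npy",im)
    o=w2p(n,H)[0].round().astype(int)-[14,24]; cv[:,i:i+400]=crop(im,*o,27,40,15)[:600,:400]
    print(n,"origin",o,"hole,tip,collar pred crop",[((w2p(n,p)[0]-o+.5)*15+[i,0]).round(0).tolist() for p in(H,tip,col)])
cv2.imwrite("pics/c8.png",cv)
E
```

```text
clock: 16.08
position: [0.4733, 0.186, 0.151]
ee_rot: [-0.001, 0.991, -0.0, 0.132]
contact_force: [-0.2, -0.1, -0.5]
width: 0.0104
gripper_force: 58.4
t 16.08 pos [0.4733 0.186  0.151 ] w 0.0104 F [-0.2 -0.1 -0.5] g 58.4 q [ 0.29  0.12  1.96 -0.1   0.81  1.92]
shift [-0.001   0.0001  0.0151]
rot [-0.11 -0.15 -0.02]
top origin [176 172] hole,tip,collar pred crop [[210.0, 363.0], [201.0, 365.0], [171.0, 395.0]]
scene origin [288 146] hole,tip,collar pred crop [[618.0, 370.0], [612.0, 318.0], [578.0, 134.0]]
```

View pics/c8.png

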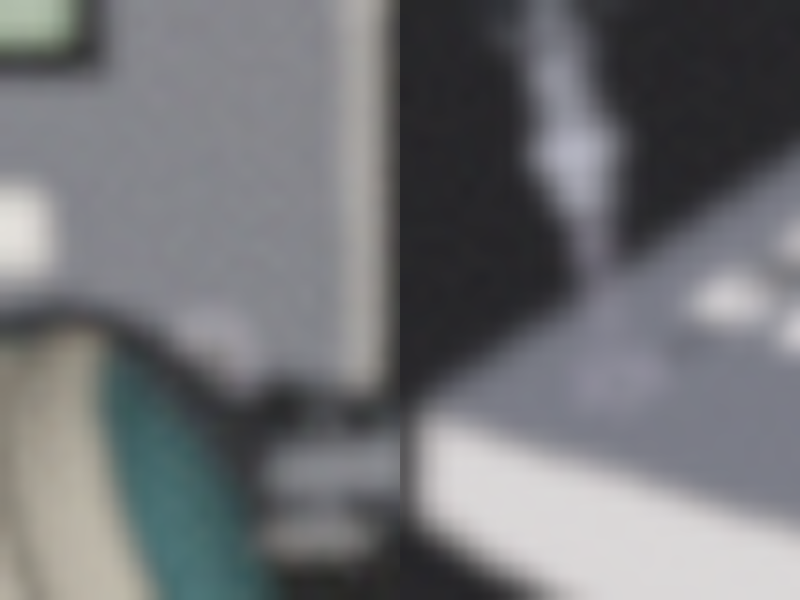

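The scene crop shows the ring at about (622,383) and the pin's collar at (572,147), with the shaft leading to about (603,310). Relative to the model, the pin sits about 10 crop pixels (0.7 px) left of the hole. I'll refine the ring numerically.

Run:
```python
from h import *
np.set_printoptions(linewidth=160)
T=np.load("pics/top0.npy").astype(float).mean(2);S=np.load("pics/scene0.npy").astype(float).mean(2);S7=np.load("pics/scene7.npy").astype(float).mean(2)
g=lambda I:cv2.GaussianBlur(I,(0,0),.6)
print("top0 u183-196 v189-202");
for r in range(189,203):print(r,g(T)[r,183:197].astype(int))
print("scene0 u296-310 v165-177");
for r in range(164,177):print(r,g(S)[r,294:311].astype(int))
print("scene7 v150-176 u294-310")
for r in range(150,177):print(r,S7[r,294:311].astype(int))
```

```text
top0 u183-196 v189-202
189 [135 135 136 137 135 135 135 135 135 135 135 134 135 134]
190 [134 135 135 135 134 135 135 134 134 136 135 134 135 134]
191 [136 136 134 135 135 137 139 137 137 136 134 135 135 135]
192 [136 137 136 136 139 143 145 144 143 139 135 135 135 135]
193 [135 135 136 139 145 151 154 152 149 143 137 134 134 134]
194 [135 135 137 145 153 159 157 152 151 148 140 135 134 133]
195 [135 135 139 148 157 163 159 148 147 149 143 137 135 133]
196 [135 136 139 147 157 163 159 148 146 148 144 138 134 134]
197 [134 134 137 146 155 160 158 153 152 151 143 136 135 135]
198 [135 134 136 143 149 153 154 154 151 148 140 135 134 134]
199 [135 134 133 137 142 145 147 147 144 141 138 135 134 133]
200 [134 134 133 134 136 139 139 139 138 136 135 135 134 134]
201 [134 133 135 135 135 135 134 135 135 135 135 135 135 135]
202 [134 133 134 135 135 135 134 134 133 133 133 135 135 135]
scene0 u296-310 v165-177
164 [ 40  40  40  41  44  49  59  73  90 104 114 121 129 139 155 177 194]
165 [ 40  41  42  45  53  66  81  96 109 118 124 128 136 154 180 205 217]
166 [ 41  44  50  59  72  89 104 114
[... 2100 characters left out ...]
5 129 127 127 130 137 153 163 166]
168 [ 57  75  92 106 117 124 129 134 134 131 129 125 120 120 125 134 139]
169 [ 82 100 113 121 125 129 134 137 138 137 135 127 119 119 123 126 129]
170 [105 116 123 125 127 133 139 141 142 144 143 136 126 125 126 128 126]
171 [120 124 126 127 128 134 142 143 140 143 142 137 130 127 128 127 128]
172 [126 127 128 127 128 133 140 140 139 139 136 131 128 127 127 127 127]
173 [130 128 128 128 127 130 133 132 134 133 130 127 127 127 127 126 127]
174 [146 137 132 131 129 128 128 127 129 128 127 127 126 127 127 127 127]
175 [178 167 156 147 140 135 132 131 128 127 128 127 127 127 127 128 128]
176 [206 200 191 179 170 162 154 145 139 133 131 129 128 128 128 127 128]
```

Run:
```python
from h import *
print("hole",tri([("top",(189.3,195.65)),("scene",(302.1,170.65))]))
for z in(.0505,.0515,.0525): print(z,p2w("top",(189.3,195.65),z),p2w("scene",(302.1,170.65),z))
s=manip.get_state();M=R.from_quat(s["ee_rot"][[1,2,3,0]]);p=s["position"]
f=lambda d,l=.0368:w2p("scene",p+d+M.apply([0,0,l]))[0]
print("collar pred",f(np.zeros(3)),"d/mm x,y,axis",f(np.array([.001,0,0]))-f(np.zeros(3)),f(np.array([0,.001,0]))-f(np.zeros(3)),f(np.zeros(3),.0378)-f(np.zeros(3)), M.apply([0,0,1]))
```

```text
hole (array([0.49901737, 0.18668897, 0.04979826]), [[0.09, 0.08], [0.1, -0.02]])
0.0505 [[0.4991744  0.18689271 0.0505    ]] [[0.49939776 0.18565203 0.0505    ]]
0.0515 [[0.49902709 0.18676362 0.0515    ]] [[0.50021032 0.18468193 0.0515    ]]
0.0525 [[0.49887979 0.18663452 0.0525    ]] [[0.50102289 0.18371183 0.0525    ]]
collar pred [299.26566324 155.00740805] d/mm x,y,axis [0.2014596  0.11112345] [ 0.18027231 -0.11661519] [0.04425085 0.23890946] [ 0.26008991  0.00151201 -0.96558322]
```

The hole refines to (0.499, 0.1867, 0.0505), about 17 mm beyond the pin's point. I'll trim by (-0.7, -0.5) mm and advance, watching the force.

```bash
python3 -m handwheel '[{"translation":[-0.0007,-0.0005,0.004],"angular":[0,-0.1,0],"hand":1},{"translation":[0,0,0.004],"angular":[0,0,0],"hand":1},{"translation":[0,0,0.003],"angular":[0,0,0],"hand":1},{"translation":[0,0,0.002],"angular":[0,0,0],"hand":1},{"translation":[0,0,0],"angular":[0,0,0],"hand":1},{"translation":[0,0,0],"angular":[0,0,0],"hand":1}]'
python3 -c "
from h import *
h=np.array([-.2588,0,.9659]);go(np.array([.4995,.1866,.0508])+.0868*h,[.9659,0,.2588],[.2588,0,-.9659])"
python3 -m handwheel '[{"translation":[0,0,0.0015],"angular":[0,0,0],"hand":1},{"translation":[0,0,0.0015],"angular":[0,0,0],"hand":1},{"translation":[0,0,0.0015],"angular":[0,0,0],"hand":1},{"translation":[0,0,0.0015],"angular":[0,0,0],"hand":1},{"translation":[0,0,0],"angular":[0,0,0],"hand":1},{"translation":[0,0,0],"angular":[0,0,0],"hand":1}]'
python3 -c "
from h import *
h=np.array([-.2588,0,.9659]);go(np.array([.4995,.1866,.0508])+.0868*h,[.9659,0,.2588],[.2588,0,-.9659])"
```

```text
clock: 16.98
position: [0.4751, 0.1862, 0.137]
ee_rot: [-0.001, 0.992, 0.0, 0.13]
contact_force: [-0.4, 0.4, 0.6]
width: 0.0102
gripper_force: 58.4
t 16.98 pos [0.4751 0.1862 0.137 ] w 0.0102 F [-0.4  0.4  0.6] g 58.4 q [ 0.29  0.14  1.97 -0.1   0.78  1.92]
shift [ 0.0013 -0.0004  0.0027]
rot [-0.07  0.09 -0.01]
clock: 17.48
position: [0.4767, 0.1863, 0.1314]
ee_rot: [-0.001, 0.992, 0.0, 0.13]
contact_force: [-1.1, -0.4, 0.9]
width: 0.0106
gripper_force: 58.4
t 17.48 pos [0.4767 0.1863 0.1314] w 0.0106 F [-1.1 -0.4  0.9] g 58.4 q [ 0.29  0.15  1.98 -0.1   0.76  1.93]
shift [ 0.0012 -0.0003 -0.0031]
rot [-0.07  0.07 -0.  ]
```

No contact 3 mm past the estimated mouth, so the point seems to be in the hole. I'll continue in small steps.

```bash
python3 -m handwheel '[{"translation":[0.0005,0,0.001],"angular":[0,0,0],"hand":1},{"translation":[0,0,0.001],"angular":[0,0,0],"hand":1},{"translation":[0,0,0.001],"angular":[0,0,0],"hand":1},{"translation":[0,0,0.001],"angular":[0,0,0],"hand":1},{"translation":[0,0,0],"angular":[0,0,0],"hand":1},{"translation":[0,0,0],"angular":[0,0,0],"hand":1}]'
python3 -m handwheel '[{"translation":[0,0,0.001],"angular":[0,0,0],"hand":1},{"translation":[0,0,0.0005],"angular":[0,0,0],"hand":1},{"translation":[0,0,0],"angular":[0,0,0],"hand":1},{"translation":[0,0,0],"angular":[0,0,0],"hand":1}]'
python3 -c "
from h import *
h=np.array([-.2588,0,.9659]);go(np.array([.4995,.1866,.0508])+.0868*h,[.9659,0,.2588],[.2588,0,-.9659])"
```

```text
clock: 17.98
position: [0.4782, 0.1863, 0.1277]
ee_rot: [-0.001, 0.992, 0.0, 0.13]
contact_force: [0.0, 0.2, -0.9]
width: 0.0103
gripper_force: 58.4
clock: 18.32
position: [0.4786, 0.1863, 0.1263]
ee_rot: [-0.001, 0.992, 0.0, 0.13]
contact_force: [-0.5, 0.6, -0.2]
width: 0.0106
gripper_force: 58.4
t 18.32 pos [0.4786 0.1863 0.1263] w 0.0106 F [-0.5  0.6 -0.2] g 58.4 q [ 0.29  0.16  1.99 -0.11  0.75  1.93]
shift [ 0.0006 -0.0003 -0.0085]
rot [-0.08  0.05 -0.01]
```

```bash
for i in 1 2 3; do python3 -m handwheel '[{"translation":[0,0,0.0007],"angular":[0,0,0],"hand":1},{"translation":[0,0,0.0008],"angular":[0,0,0],"hand":1},{"translation":[0,0,0],"angular":[0,0,0],"hand":1},{"translation":[0,0,0],"angular":[0,0,0],"hand":1},{"translation":[0,0,0],"angular":[0,0,0],"hand":1}]' | grep -E "pos|contact"; done
python3 -c "
from h import *
h=np.array([-.2588,0,.9659]);go(np.array([.4995,.1866,.0508])+.0868*h,[.9659,0,.2588],[.2588,0,-.9659])"
```

```text
position: [0.4791, 0.1863, 0.125]
contact_force: [-1.1, -0.3, 1.6]
position: [0.4795, 0.1863, 0.1235]
contact_force: [-0.9, -0.1, 2.9]
position: [0.4799, 0.1863, 0.1221]
contact_force: [-0.2, 0.4, 3.3]
t 19.57 pos [0.4799 0.1863 0.1221] w 0.0107 F [-0.2  0.4  3.3] g 58.5 q [ 0.29  0.17  1.99 -0.11  0.74  1.93]
shift [ 0.0005 -0.0003 -0.0129]
rot [-0.08  0.04 -0.01]
```

The force rises like the spring (1.6, 2.9, 3.3 N). I'll push on to the firm stop.

```bash
for i in 1 2; do python3 -m handwheel '[{"translation":[0,0,0.0005],"angular":[0,0,0],"hand":1},{"translation":[0,0,0.0005],"angular":[0,0,0],"hand":1},{"translation":[0,0,0],"angular":[0,0,0],"hand":1},{"translation":[0,0,0],"angular":[0,0,0],"hand":1},{"translation":[0,0,0],"angular":[0,0,0],"hand":1}]' | grep -E "pos|contact"; done
python3 -c "
from h import *
h=np.array([-.2588,0,.9659]);go(np.array([.4995,.1866,.0508])+.0868*h,[.9659,0,.2588],[.2588,0,-.9659])"
```

```text
position: [0.4802, 0.1863, 0.1215]
contact_force: [-2.2, -0.9, 7.5]
position: [0.4806, 0.1864, 0.1213]
contact_force: [-3.9, -0.2, 13.2]
t 20.4 pos [0.4806 0.1864 0.1213] w 0.0105 F [-3.9 -0.2 13.2] g 59.8 q [ 0.29  0.17  1.99 -0.11  0.73  1.93]
shift [ 0.     -0.0002 -0.0138]
rot [-0.09 -0.03 -0.01]
```

It's at the firm stop, with 13.7 N exactly along the hole's axis. I'll check that it is stable and that the spot hasn't moved, then hand in.

```bash
python3 -m handwheel '[{"translation":[0,0,0],"angular":[0,0,0],"hand":1},{"translation":[0,0,0],"angular":[0,0,0],"hand":1},{"translation":[0,0,0],"angular":[0,0,0],"hand":1},{"translation":[0,0,0],"angular":[0,0,0],"hand":1},{"translation":[0,0,0],"angular":[0,0,0],"hand":1},{"translation":[0,0,0],"angular":[0,0,0],"hand":1}]'
python3 - <<'E'
from h import *
I=np.mean([manip.get_image("scene").mean(2) for _ in range(3)],0)
for r in range(249,254): print(r,I[r,217:230].astype(int))
s=manip.get_state();F=s["contact_force"];print(F)
if 8<F[2]<20: print(manip.sign_off())
E
```

```text
clock: 20.9
position: [0.4805, 0.1864, 0.1213]
ee_rot: [-0.001, 0.991, 0.0, 0.131]
contact_force: [-4.6, 0.0, 12.1]
width: 0.0104
gripper_force: 59.8
249 [216 216 216 213 199 175 150 140 163 192 203 204 203]
250 [217 216 215 209 190 168 152 143 149 172 195 216 224]
251 [217 216 216 210 189 168 156 150 157 179 205 222 226]
252 [222 220 218 213 200 184 175 172 180 198 212 217 211]
253 [230 226 222 218 213 208 203 202 206 212 213 205 180]
[-4.60628939 -0.02295721 12.81439588]
the job is handed in; nothing more can be done
None
```

I handed the job in at 21 s, with the plate's spot under the probe tip by the camera measurements and the gripped pin holding the zero button on its stop at about 13 N; the verdict was not shown.

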